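Put the hand stamp away in its lipped rack and shut the gate

TASK

Put the hand stamp that stands on the left-hand desk away in the stamp rack on the right-hand desk: slide the rack's gate fully open by its knob, slide the stamp, base first under the lips, in through the open end and push it fully home so that both stamps sit tight against the closed end, then slide the gate fully shut behind it. Leave the stapler, the label roll and the tape where they are.

Things in the scene. Friction and masses are not known exactly. Their poses are not given: they have to be found in the camera images.
- stamp: The wooden hand stamp to put away, upright on the left desk. Origin: centre of its underside, z up. Base 25 mm along its x, 44 mm along its y, 18 mm high; then a round neck 16 mm thick (up to 37 mm); then a round handle up to 24 mm thick, 37 to 77 mm high (grip it there, about 60 mm high). About 0.05 kg. A half turn makes no difference.
- rack: Stamp rack fixed on the right desk; place and yaw vary. Origin on the desk top, z up; x runs along the track from its open end (-x, roughly towards the robot) to its closed end (+x). Wooden board 5 mm thick, x -115 to +85, y -30 to +30 mm, carries the aluminium track and, along its -y side, the gate. A fixed wooden card box 145 mm high stands between stamp and rack: carry over it.
- rack_mouth (a point): Middle of the track's mouth on the board: rack x -9, y 0, z 5 mm. From here to the end wall's inner face (x +75) run side rails 29 mm apart with lips that leave a slot 20 mm wide; lip underside 26, top 30 mm above the desk. The stamp's base runs under the lips, long side along x, neck in the slot; it cannot go in from above.
- rack_apron (a point): Centre of the bare apron of the board, where the stamp can be set down before sliding it in: rack x -83, y 0, z 5 mm. From x -56 to -31 mm two fences, 19 mm high, form a funnel from about 45 down to about 28 mm clear; the gate crosses behind it at x -25 to -13.
- rack_home (a point): Where the stamp's origin ends when both stamps are tight against the closed end: rack x +15, y 0, z 5 mm (true within 2 mm).
- gate (a joint): Gate slide of the rack, m: 0 = shut (steel bar across the mouth, 6 to 18 mm above the desk), 0.036 = fully open, bar clear of the mouth. Opens along the rack's -y. Friction about 1.2 N, stays where it is left. Starts shut or nearly.
- gate_knob (a point): Centre of the gate's round black knob, 18 mm in diameter, 26 to 48 mm above the desk (this point 37 mm). Moves with the gate: rack x -19 mm, y -55 mm when shut, -91 mm when open. Guides and bar below it are at most 18 mm high.
- parked_stamp: The other, slightly smaller hand stamp, upright and loose in the track near its closed end. Origin: centre of its underside; base about 20 x 38 mm (long side, its y, along the track), 77 mm high. Origin first at rack x 45 to 54 mm, about 56 mm when against the end wall: the stamp coming in pushes it home.
- stapler: Bystander: grey stapler, 34 x 138 x 50 mm, on the left desk. Origin: centre of its underside.
- label_roll: Bystander: roll of white labels, 54 mm in diameter, 40 mm high, standing on the right desk beyond the rack. Origin: centre of its underside.
- tape: Bystander: roll of masking tape, 104 mm in diameter, 25 mm high, lying flat on the left desk. Origin: centre of its underside.

How it is judged:
On the way, in this order (a step that is already met when the one before it is completed fails the run):
1. the gate is slid fully open (at least 30 mm) (value of joint gate above 0.03 m), for 0.1 s.
2. the stamp has been slid under the lips and fully home (within about 7 mm) (x of stamp in the frame of rack between 0.009 and 0.025 m and y of stamp in the frame of rack between -0.005 and 0.005 m and z of stamp in the frame of rack between 0.002 and 0.01 m and angle between the y axis of stamp and the x axis of rack, either way round below 0.2 rad and x of parked_stamp in the frame of rack above 0.047 m and y of parked_stamp in the frame of rack between -0.008 and 0.008 m and z of parked_stamp in the frame of rack between 0.002 and 0.01 m), for 0.2 s.
3. the gate is slid fully shut (within 4 mm) (value of joint gate below 0.004 m), for 0.2 s.
At the end, for the whole second after the job is handed in: The stamp stands in the track under the lips, its origin at rack x 9 to 25 mm, y within 5 mm, on the board (z 2 to 10 mm), base along the track within 0.2 rad; the other stamp is still in the track, at rack x over 47 mm; the gate is shut within 4 mm; both stamps at rest (all of step 2 and value of joint gate below 0.004 m and linear speed of each of stamp, parked_stamp below 0.02 m/s); the robot touches nothing.
It fails at once if the stapler, label roll or tape is moved more than 30 mm (distance of any of stapler, label_roll, tape from where it was at the start of the episode above 0.03 m).
It also fails if it takes over 72 s, if anything falls off the work surface, if the arm or the gripper's body presses on something with over 40 N, if the wrist force passes 120 N, or if a joint passes its speed limit or range.

ROBOT

A 6-joint arm with a two-finger parallel gripper is mounted at the origin on a cart in front of the work surface, level with it; the furniture and walls round the work are solid. World frame = base frame: x ahead of the robot, y to its left, z up, the work surface at z = 0. Lengths are in m, angles in rad, forces in N, time in s.
With the tool pointing down it reaches from about 0.3 to 0.75 m from the base axis. Payload 8.5 kg.
Tool frame: the origin (TCP) lies midway between the tips of the shut fingers; the grasp point (between the pads) lies manip.grip_point_offset behind it (manip.grip_point_offset is the distance from the TCP to the grasp point, in m); z points along the fingers, y is the line along which they close (so a half turn about z gives the same grasp; the last joint's range is limited). The gripper opens to 85 mm and grips with 20 to 120 N. Pads are 22 mm wide; open, the fingers measure 114 mm over their backs; the gripper's body (76 mm by 85 mm) begins 54 mm behind the grasp point. The pads swing forward as they close: fully open they stand 13 mm farther back than shut.
Start: joints at [1.019, 0.381, 1.297, -0, 1.464, -0.215], TCP at [0.182, 0.519, 0.231] pointing down, gripper open.
Joint ranges: [-3.11, 3.11], [-0.89, 2.33], [0.22, 2.48], [-1.42, 4.56], [0.17, 2.85], [-2.88, 2.88]. Speed limits (rad/s): [2.39, 2.39, 3.14, 3.14, 3.14, 3.14].

INTERFACE

Orientations are given as [roll, pitch, yaw] about the fixed x, y, z axes, in that order (R = Rz(yaw) Ry(pitch) Rx(roll)).
In Python, from bench import manip gives the robot as it stands.
- The arm moves only by the shell command python3 inch.py [OPENING] [FORCE], which reads ROWS from standard input. ROWS is a JSON list of rows, 1 to 10 of them, each of 4 numbers: dx, dy, dz in m, then a turn about the tool's z in rad; each row shifts and turns the commanded pose from where the row before left it, along the tool's axes as they then stand; what a row does not reach is not made up. A row lasts 1/8 s, in which the tool goes at most 0.0625 m and 0.188 rad, less where a joint would pass 70% of its speed; a pose out of reach is approached as far as the arm can. OPENING is the finger opening in m, set as the command begins (- or left out keeps the last). The fingers move at their own pace and stop on an object; FORCE is the grip in N (left out, the last holds). Time passes only in rows, so rows that do not move let the fingers close. It prints the time, the measured TCP pose, the force, the opening and the grip force at its end. Input that does not fit is refused with a message, and nothing moves.
- manip.observe(): the state, without advancing time (a new reading comes with each control period).
- manip.snapshot(name): name is "side" or "top" or "wrist"; returns the picture (420x560x3 uint8, red, green, blue); there is no depth.
- manip.camera_params(name): a dict with "fx", "fy", "cx", "cy" (pixels), "rvec" (rotation vector, rad) and "tvec" (3), from world to camera coordinates, as OpenCV has them. Camera axes: x right, y down, z forward; pixel columns grow to the right and rows downward; lengths in m; the calibration is good to about 2 mm. The wrist camera is an equidistant fisheye: a pixel r from the principal point sees the ray r / f radians off the axis. A picture is of the moment at which its call begins: read the wrist's pose just before it. camera_params takes no time and is no camera call; for the wrist camera it gives the pose at the moment of the call.
- manip.finish_job(): hands the job in; it is judged then, once.
The state is a dict: "time": time; "joint_positions": joint angles; "joint_vel": joint speeds; "joint_efforts": joint torques, N m; "ee_pos": TCP position; "tool_rot": TCP orientation; "ft_force": force on the tool from outside, world axes, zero at the start; "torque": the same for the moment, N m; "opening": finger opening in m; "finger_force": force on a finger pad.
Only numpy, scipy, OpenCV 4.12 (cv2) and the standard library are available. Lean on these libraries where they do the work, as an engineer would, in place of code of your own. Each camera call takes 0.05 s, during which the arm holds its last target. There are 200 camera calls.

## Working session

There is one attempt and no reset: what is moved stays moved. The work goes in short steps, Python scripts to look and compute and a shell command to move; the robot and the scene stay as the last step left them, time stands still between calls to the robot, and variables do not carry over. Pictures are saved under pics/ and viewed, at most 10 in all, crops included, and the job is handed in when it is done.

```bash
ls; mkdir -p pics
python3 - <<'E'
from bench import manip
import cv2,numpy as np
o=manip.observe();print(o['ee_pos'],o['tool_rot'],o['time'],manip.grip_point_offset)
for n in ('side','top','wrist'):
    p=manip.camera_params(n);print(n,{k:np.round(v,4).tolist() for k,v in p.items()})
    im=manip.snapshot(n);cv2.imwrite(f'pics/{n}0.png',im[:,:,::-1])
E
```

```text
bench.py
inch.py
pics
[0.18159101 0.51882785 0.23071101] [-3.14011583e+00 -2.92530355e-04  2.80479544e+00] 0.0 0.0187
side {'fx': 409.7883, 'fy': 409.7883, 'cx': 281.0669, 'cy': 209.166, 'rvec': [0.9449, 2.536, -1.0266], 'tvec': [0.4705, -0.2221, 1.4782]}
top {'fx': 532.8689, 'fy': 532.8689, 'cx': 286.0835, 'cy': 211.31, 'rvec': [2.1764, -2.198, 0.0468], 'tvec': [-0.0271, 0.5895, 1.4596]}
wrist {'fx': 325.1923, 'fy': 325.1923, 'cx': 277.4033, 'cy': 210.3815, 'rvec': [-2.3359, -1.6575, -0.2709], 'tvec': [-0.5496, -0.0423, 0.3812]}
```

View pics/top0.png

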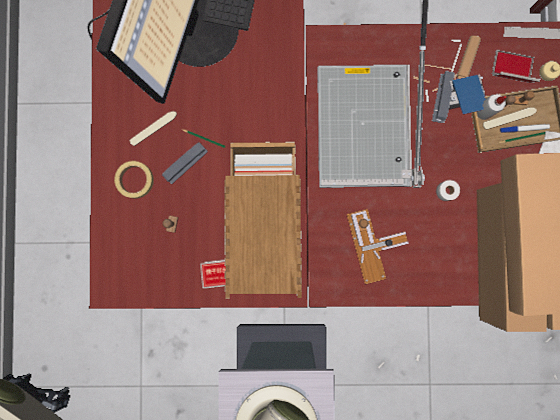

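View pics/side0.png

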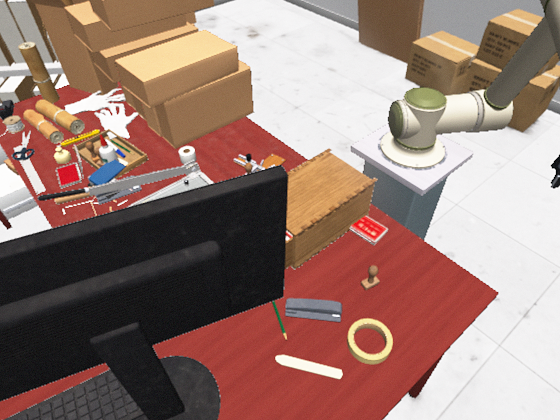

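View pics/wrist0.png

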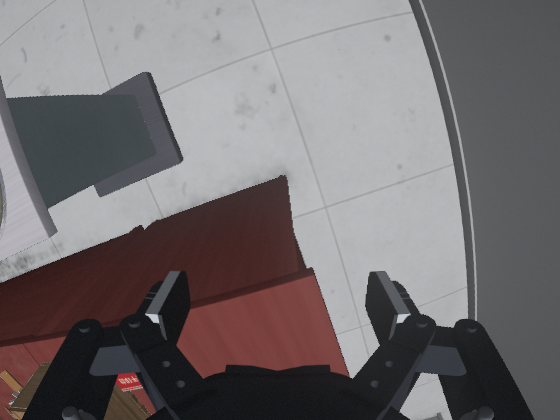

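The top view shows the stamp at about (170,224), the rack board from (360,210) to (372,280), and the knob near (389,243). In the side view the stamp is at (371,277). The wrist view shows only the floor and the desk corner.

```bash
cat > h.py <<'E'
from bench import manip
import cv2,numpy as np
from scipy.spatial.transform import Rotation as Ro
def cam(n):
    p=manip.camera_params(n); p['n']=n; return p
def ray(p,px):
    R=cv2.Rodrigues(np.array(p['rvec'],float))[0]; c=-R.T@np.ravel(p['tvec'])
    a=np.array([(px[0]-p['cx'])/p['fx'],(px[1]-p['cy'])/p['fy']])
    if p['n']=='wrist':
        t=np.hypot(*a); d=np.r_[a/t*np.sin(t),np.cos(t)]
    else: d=np.r_[a,1]
    return c,R.T@d
def onz(p,px,z):
    c,d=ray(p,px); return c+d*(z-c[2])/d[2]
def proj(p,X):
    R=cv2.Rodrigues(np.array(p['rvec'],float))[0]; v=R@np.array(X)+np.ravel(p['tvec'])
    a=v[:2]/v[2]
    if p['n']=='wrist':
        r=np.hypot(*v[:2]); t=np.arctan2(r,v[2]); a=v[:2]/max(r,1e-9)*t
    return np.array([a[0]*p['fx']+p['cx'],a[1]*p['fy']+p['cy']])
def tri(obs): # [(p,px),...]
    A=0;b=0
    for p,px in obs:
        c,d=ray(p,px); d=d/np.linalg.norm(d); M=np.eye(3)-np.outer(d,d); A=A+M; b=b+M@c
    X=np.linalg.solve(A,b); return X,[np.round(proj(p,X)-px,1).tolist() for p,px in obs]
def tool(): # pose
    o=manip.observe(); return np.array(o['ee_pos']),Ro.from_euler('xyz',o['tool_rot']).as_matrix()
def delta(X,yaw=None):
    "tool-axes shift to world target TCP X; turn for tool yaw"
    t,R=tool(); print('shift',np.round(R.T@(np.array(X)-t),4))
    if yaw is not None:
        y=manip.observe()['tool_rot'][2]; d=-(yaw-y); print('turn',np.round((d+np.pi/2)%np.pi-np.pi/2,4))
E
python3 - <<'E'
from h import *
T=cam('top');S=cam('side');W=cam('wrist')
for k,px,z in [('stampbase',(171,225),.01),('knob',(389,243),.04),('boardfarL',(348,212),.005),('boardfarR',(366,209),.005),('near',(371,281),.005),('near2',(384,277),.005),('tape',(133,179),.02),('stapler',(185,163),.05),('boxcorner',(224,297),.145),('boxcornerfar',(300,177),.145)]:
    print(k,np.round(onz(T,px,z),3))
t,R=tool(); c,d=ray(W,(W['cx']+.01,W['cy']))
print('cam in tool',R.T@(c-t),R.T@d); print(np.round(R,2))
im=cv2.imread('pics/top0.png');a=cv2.resize(im[195:300,320:425],None,fx=5.5,fy=5.5,interpolation=2)
cv2.imwrite('pics/c1.png',a)
E
```

```text
stampbase [0.555 0.288 0.01 ]
knob [ 0.499 -0.311  0.04 ]
boardfarL [ 0.586 -0.205  0.005]
boardfarR [ 0.594 -0.255  0.005]
near [ 0.394 -0.266  0.005]
near2 [ 0.405 -0.302  0.005]
tape [0.683 0.392 0.02 ]
stapler [0.722 0.241 0.05 ]
boxcorner [0.368 0.123 0.145]
boxcornerfar [ 0.669 -0.071  0.145]
cam in tool [ 0.08154789 -0.00020887 -0.1438061 ] [-0.31919545  0.00097604  0.9476884 ]
[[-0.94  0.33 -0.  ]
 [ 0.33  0.94 -0.  ]
 [ 0.   -0.   -1.  ]]
```

View pics/c1.png

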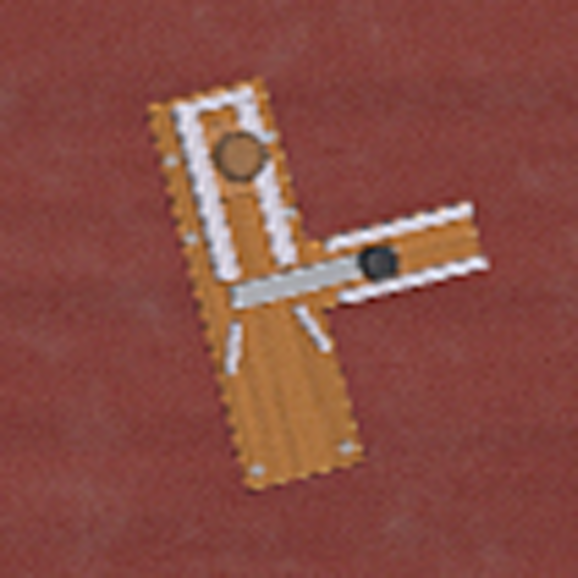

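The rack crop shows the board with its closed end at the upper left. The corners are at crop (152,105), (262,80), (250,490) and (360,460), and the knob is at (378,262) with the gate shut. I'll go past the stamp first to measure it, then on to the gate.

```bash
cat > snap.py <<'E'
import sys,json
from h import *
p=cam('wrist'); im=manip.snapshot('wrist')
cv2.imwrite(f'pics/{sys.argv[1]}.png',im[:,:,::-1])
json.dump({k:(v if isinstance(v,str) else np.ravel(v).tolist() if np.ndim(v) else float(v)) for k,v in p.items()},open(f'pics/{sys.argv[1]}.json','w'))
E
echo '[[-0.055,-0.012,0,0],[-0.055,-0.012,0,0],[-0.055,-0.012,0,0],[-0.055,-0.012,0,0],[-0.055,-0.012,0,0],[-0.055,-0.012,0,0],[0,0,0,0],[0,0,0,0]]' | python3 inch.py; python3 snap.py w1
echo '[[-0.05,-0.01,0,0],[-0.047,-0.01,0,0],[0,0,0.02,0],[0,0,0,0],[0,0,0,0]]' | python3 inch.py; python3 snap.py w2
python3 - <<'E'
import cv2,numpy as np
a=cv2.imread('pics/w1.png');b=cv2.imread('pics/w2.png')
cv2.imwrite('pics/v12.png',np.hstack([a[:,80:480],b[:,80:480]]))
E
```

```text
time: 1.15
ee_pos: [0.469, 0.3422, 0.231]
tool_rot: [-3.141, -0.001, 2.805]
ft_force: [-0.1, -1.0, -0.0]
opening: 0.0859
finger_force: 0.0
time: 1.82
ee_pos: [0.5537, 0.2922, 0.2123]
tool_rot: [3.141, 0.001, 2.807]
ft_force: [-0.8, -0.6, -0.4]
opening: 0.0852
finger_force: 0.0
```

View pics/v12.png

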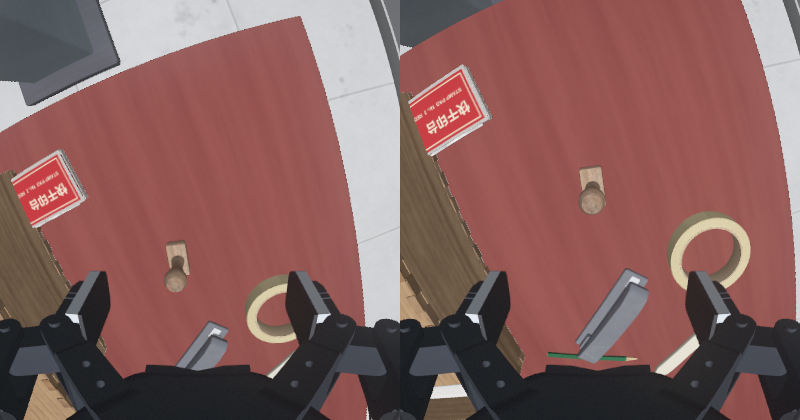

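Both wrist views show the stamp. Its handle top is at (255,283) in w1 and (273,203) in w2. The base end edge runs from (260,168) to (283,166) in w2.

Run:
```python
from h import *
import json
a=json.load(open('pics/w1.json'));b=json.load(open('pics/w2.json'))
X,e=tri([(a,(255,283)),(b,(273,204))]);print('handle top',X,e)
c1,c2=onz(b,(260,168.5),.018),onz(b,(284,166),.018);print('edge',c1,c2,np.linalg.norm(c1-c2))
C=(c1+c2)/2; d=X[:2]-C[:2]; print('long axis',np.degrees(np.arctan2(d[1],d[0])),np.linalg.norm(d), 'edge dir',np.degrees(np.arctan2(*(c2-c1)[1::-1])))
T=cam('top'); q=[onz(T,(320+x/5.5-.4,195+y/5.5-.4),.005)[:2] for x,y in [(152,105),(262,80),(250,490),(360,460)]]
f=(q[0]+q[1])/2;n=(q[2]+q[3])/2;print('far',f,'near',n,np.linalg.norm(f-n),'yaw',np.degrees(np.arctan2(*(f-n)[::-1])),np.linalg.norm(q[0]-q[1]),np.linalg.norm(q[2]-q[3]))
yaw=np.arctan2(*(f-n)[::-1]);u=(f-n)/np.linalg.norm(f-n)
print('origin',(f+n)/2+u*.015,'knob',onz(T,(320+378/5.5-.4,195+262/5.5-.4),.048))
o=(f+n)/2+u*.015; v=np.array([-u[1],u[0]]); print('knob pred shut',o-.019*u-.055*v)
```

```text
handle top [0.56051966 0.28487322 0.06898986] [[0.6, 0.2], [-0.8, -0.2]]
edge [0.53420767 0.27967892 0.018     ] [0.54004095 0.30451398 0.018     ] 0.025510934882003428
long axis -17.1578828296831 0.0244850474453079 edge dir 76.78192700734893
far [ 0.58744445 -0.2310096 ] near [ 0.39442329 -0.2769267 ] 0.198407530593513 yaw 13.381169662744886 0.05712819227348784 0.05732189262536158
origin [ 0.50552665 -0.25049673] knob [ 0.50112301 -0.30801487  0.048     ]
knob pred shut [ 0.49977101 -0.30840072]
```

```bash
echo '[[0,0,-0.01,-0.143],[0,0,0,-0.143],[0,0,0,-0.143],[0,0,0,-0.142],[0.02,-0.0545,0,0],[0.02,-0.0545,0,0],[0.02,-0.0545,0,0],[0.02,-0.0545,0,0],[0.02,-0.0545,0,0],[0.02,-0.0545,0,0]]' | python3 inch.py; echo '[[0.02,-0.0545,0,0],[0.02,-0.0545,0,0],[0.02,-0.0545,0,0],[0,0,0,0],[0,0,0,0],[0,0,0,0]]' | python3 inch.py; python3 snap.py w3
echo '[[0.02,-0.0545,0.02,0],[0,0,0.02,0],[0,0,0,0],[0,0,0,0]]' | python3 inch.py .034; python3 snap.py w4
python3 - <<'E'
import cv2,numpy as np
a=cv2.imread('pics/w3.png');b=cv2.imread('pics/w4.png')
cv2.imwrite('pics/v34.png',np.hstack([a[:,80:480],b[:,80:480]]))
E
```

```text
time: 3.12
ee_pos: [0.5132, -0.056, 0.2225]
tool_rot: [-3.14, 0.002, -2.906]
ft_force: [0.5, -0.6, 0.5]
opening: 0.0856
finger_force: 0.0
time: 3.88
ee_pos: [0.4934, -0.2263, 0.2218]
tool_rot: [-3.141, 0.001, -2.905]
ft_force: [0.3, 0.3, 0.9]
opening: 0.0856
finger_force: 0.0
time: 4.42
ee_pos: [0.4869, -0.2847, 0.1823]
tool_rot: [-3.141, 0.001, -2.906]
ft_force: [-0.4, 0.2, 1.5]
opening: 0.0338
finger_force: 0.0
```

View pics/v34.png

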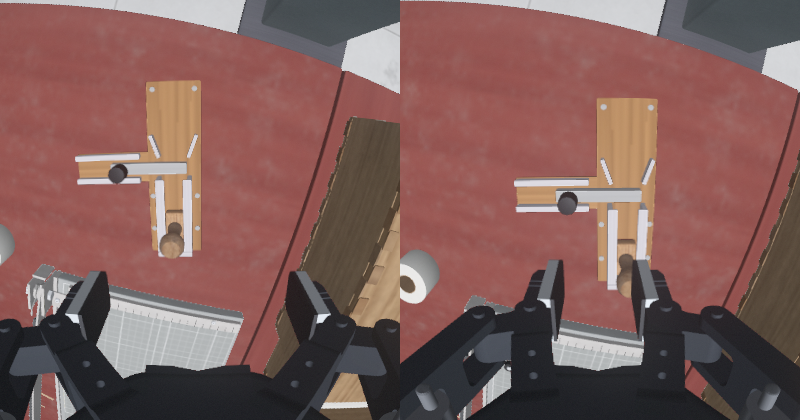

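Both views show the board corners, the rails and the knob clearly. The near corners are at (227,82) and (281,80) in w3, and (277,98) and (337,98) in w4. The knob top is at (197,174) in w3 and (247,204) in w4. I'll fit the rack pose to these.

Run:
```python
from h import *
import json
from scipy.optimize import least_squares
a=json.load(open('pics/w3.json'));b=json.load(open('pics/w4.json'));T=cam('top')
c=lambda x,y:(320+x/5.5-.4,195+y/5.5-.4)
N=[-.115,-.03,.005];N2=[-.115,.03,.005];F=[.085,-.03,.005];F2=[.085,.03,.005]
obs=[(a,(227,82),N),(a,(281,80),N2),(a,(233,250),F),(a,(280,250),F2),(b,(277,98.5),N),(b,(337,98.5),N2),(b,(278,281),F),
 (T,c(250,490),N2),(T,c(360,460),N),(T,c(152,105),F2),(T,c(262,80),F)]
w=lambda q,X:[q[0]+X[0]*np.cos(q[2])-X[1]*np.sin(q[2]),q[1]+X[0]*np.sin(q[2])+X[1]*np.cos(q[2]),X[2]]
f=lambda q:np.concatenate([proj(p,w(q,X))-px for p,px,X in obs])
r=least_squares(f,[.505,-.25,.23]);q=r.x;print('rack',q,np.degrees(q[2]));print(np.round(r.fun.reshape(-1,2),1).tolist())
X,e=tri([(a,(197,174)),(b,(247,204))]);print('knob top',X,e)
print('knob pred',w(q,[-.019,-.055,.048]))
np.savetxt('rack.txt',q)
g=w(q,[-.019,-.055,.023]); delta(g,q[2]+np.pi)
# rails mid check
for p,l,rr in [(a,(239,179),(267.5,178)),(b,(292,205),(322,205))]: print(onz(p,l,.03)[:2],onz(p,rr,.03)[:2])
print(w(q,[-.009,-.0145,.03]),w(q,[-.009,.0145,.03]))
```

```text
rack [ 0.50592861 -0.25002341  0.23959058] 13.727528926668858
[[-1.0, -0.4], [0.0, 0.4], [-0.5, 0.0], [1.1, 0.1], [-0.3, -0.6], [1.0, 0.4], [-0.6, -0.2], [-0.4, 0.0], [0.7, 0.1], [-0.9, 0.0], [0.0, -0.8]]
knob top [ 0.50088451 -0.31037645  0.0429185 ] [[-0.1, 0.1], [0.1, -0.1]]
knob pred [np.float64(0.5005231149077847), np.float64(-0.3079611394275139), 0.048]
shift [-0.0077 -0.0255  0.1595]
turn -0.0041
[ 0.49949563 -0.26714403] [ 0.49148203 -0.23786695]
[ 0.49618542 -0.26856438] [ 0.48939651 -0.24043735]
[np.float64(0.5006266178169437), np.float64(-0.26624496406174253), 0.03] [np.float64(0.49374477515682796), np.float64(-0.23807334285171253), 0.03]
```

```bash
echo '[[-0.0077,-0.026,0.03,-0.004],[0,0,0.04,0],[0,0,0.04,0],[0,0,0.03,0],[0,0,0.0195,0],[0,0,0,0],[0,0,0,0]]' | python3 inch.py .034 25; echo '[[0,0,0,0],[0,0,0,0],[0,0,0,0],[0,0,0,0]]' | python3 inch.py 0 25
```

```text
time: 5.35
ee_pos: [0.5006, -0.3091, 0.0232]
tool_rot: [-3.14, 0.001, -2.903]
ft_force: [-0.6, 0.6, 0.0]
opening: 0.0342
finger_force: 0.0
time: 5.85
ee_pos: [0.5004, -0.3093, 0.0231]
tool_rot: [-3.14, 0.001, -2.903]
ft_force: [0.2, 1.8, 6.2]
opening: 0.0169
finger_force: 24.4
```

```bash
echo '[[0,-0.012,0,0],[0,-0.012,0,0],[0,-0.011,0,0],[0,-0.002,0,0],[0,0,0,0],[0,0,0,0]]' | python3 inch.py
```

```text
time: 6.6
ee_pos: [0.5088, -0.3436, 0.023]
tool_rot: [3.14, 0.001, -2.903]
ft_force: [-0.6, 7.5, 8.2]
opening: 0.0169
finger_force: 25.3
```

```bash
echo '[[0,0,0,0],[0,0,0,0],[0,0,-0.025,0],[0,0,-0.05,0],[0,0,-0.0625,0],[0,0,-0.0625,0],[-0.0126,0.0553,0,0],[-0.0126,0.0553,0,0],[-0.0126,0.0553,0,0],[-0.0126,0.0553,0,0]]' | python3 inch.py .034;  echo '[[-0.0126,0.0553,0,0],[-0.0126,0.0553,0,0],[-0.0126,0.0553,0,0],[-0.0126,0.0553,0,0],[-0.0126,0.0553,0,0],[-0.0126,0.0553,0,0],[-0.0126,0.0553,0,0.12],[0,0,0.02,0.181],[0,0,0.04,0.182],[0,0,0.0,0]]' | python3 inch.py .06; echo '[[0,0,0,0],[0,0,0,0]]' | python3 inch.py; python3 snap.py w5
python3 - <<'E'
import cv2
from h import *
import json
X=np.array([.56,.286,.03]);p=json.load(open('pics/w5.json'));u=proj(p,X);print(u)
x,y=[int(max(0,v)) for v in u-60];x=min(x,440);y=min(y,300);print(x,y)
im=cv2.imread('pics/w5.png')[y:y+120,x:x+120];cv2.imwrite('pics/v5.png',cv2.resize(im,None,fx=5,fy=5,interpolation=2))
E
```

```text
time: 7.85
ee_pos: [0.505, -0.1165, 0.2218]
tool_rot: [-3.141, 0.0, -2.904]
ft_force: [1.3, -0.3, -0.3]
opening: 0.0339
finger_force: 0.0
time: 9.1
ee_pos: [0.4985, 0.2785, 0.1596]
tool_rot: [-3.138, -0.005, 2.898]
ft_force: [-0.1, 0.3, 1.1]
opening: 0.06
finger_force: 0.0
time: 9.35
ee_pos: [0.5004, 0.279, 0.1634]
tool_rot: [3.14, 0.002, 2.898]
ft_force: [0.3, -0.6, -0.2]
opening: 0.06
finger_force: 0.0
[299.45534355 254.15665297]
239 194
```

View pics/v5.png

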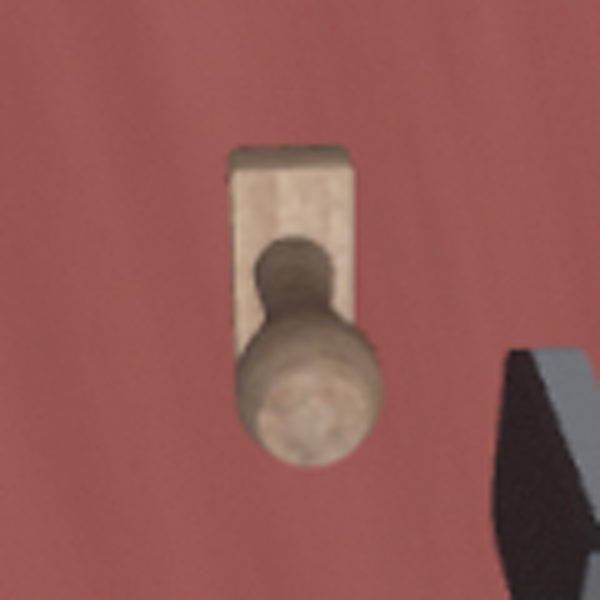

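The crop shows the base top's near corners at (230,166) and (354,166), with its sides running to (236,340) and (354,325). The handle's top disc is centred near (314,412).

Run:
```python
from h import *
import json
p=json.load(open('pics/w5.json'));f=lambda x,y:(239+x/5-.4,194+y/5-.4)
P=[onz(p,f(*c),.018)[:2] for c in [(230,166),(354,166),(236,340),(354,325)]]
ang=lambda v:np.degrees(np.arctan2(v[1],v[0]))
print('w',np.linalg.norm(P[0]-P[1]),ang(P[1]-P[0])-90,ang(P[2]-P[0]),ang(P[3]-P[1]))
A=np.radians((ang(P[1]-P[0])-90+ang(P[2]-P[0])+ang(P[3]-P[1]))/3);print(np.degrees(A))
C=(P[0]+P[1])/2+.022*np.array([np.cos(A),np.sin(A)]);print('centre',C)
a=json.load(open('pics/w1.json'));b=json.load(open('pics/w2.json'))
X,e=tri([(a,(255,283)),(b,(273,204)),(p,f(314,412))]);print(X,e)
print('disc@77',onz(p,f(314,412),.077))
G=np.r_[C,.06-.0187];delta(G,A+np.pi)
```

```text
w 0.023812722276739952 -14.100337588571321 -11.600527613366378 -11.753419861096493
-12.484761687678064
centre [0.55838298 0.28475855]
[0.56028777 0.28500761 0.06986234] [[0.6, 0.4], [-0.7, -0.2], [-0.0, -0.3]]
disc@77 [0.55635964 0.28536014 0.077     ]
shift [-0.0547  0.0195  0.1221]
turn -0.0257
```

```bash
echo '[[-0.055,0.0195,0,0],[0,0,0.03,-0.025],[0,0,0.04,0],[0,0,0.035,0],[0,0,0.0171,0],[0,0,0,0],[0,0,0,0]]' | python3 inch.py .06; python3 -c "from h import *;t,R=tool();print(t,R.T@(np.array([.5585,.285,.0413])-t))"
```

```text
time: 10.28
ee_pos: [0.5586, 0.2848, 0.0414]
tool_rot: [3.14, 0.002, 2.922]
ft_force: [0.2, -0.3, 0.1]
opening: 0.0603
finger_force: 0.0
[0.55863776 0.28480763 0.04135038] [1.76473856e-04 1.57674263e-04 5.01633363e-05]
```

```bash
echo '[[0,0,0,0],[0,0,0,0],[0,0,0,0],[0,0,0,0]]' | python3 inch.py 0 50; echo '[[0,0,-0.03,0],[0,0,-0.05,0],[0,0,-0.055,0],[0,0,-0.055,0],[0,0,0,-0.153],[0,0,0,-0.153],[0,0,0,-0.153],[0,0,0,0],[0,0,0,0]]' | python3 inch.py
python3 - <<'E'
from h import *
q=np.loadtxt('rack.txt');c,s=np.cos(q[2]),np.sin(q[2])
x=-.086;delta([q[0]+x*c,q[1]+x*s,.05],q[2]+np.pi)
E
```

```text
time: 10.78
ee_pos: [0.5581, 0.2846, 0.0407]
tool_rot: [3.141, 0.001, 2.922]
ft_force: [-0.6, -0.8, 5.9]
opening: 0.0216
finger_force: 48.6
time: 11.9
ee_pos: [0.5577, 0.2846, 0.2296]
tool_rot: [3.142, -0.0, -2.905]
ft_force: [0.1, -0.2, -0.6]
opening: 0.0217
finger_force: 48.9
shift [ 0.2615 -0.5079  0.1797]
turn -0.0033
```

```bash
echo '[[0.026,-0.051,0,0],[0.026,-0.051,0,0],[0.026,-0.051,0,0],[0.026,-0.051,0,0],[0.026,-0.051,0,0],[0.026,-0.051,0,0],[0.026,-0.051,0,0],[0.026,-0.051,0,0],[0.026,-0.051,0,0],[0.027,-0.049,0,-0.003]]' | python3 inch.py; echo '[[0,0,0,0],[0,0,0.03,0],[0,0,0.05,0],[0,0,0.04,0],[0,0,0,0],[0,0,0,0],[0,0,0,0]]' | python3 inch.py;python3 - <<'E'
from h import *
q=np.loadtxt('rack.txt');c,s=np.cos(q[2]),np.sin(q[2])
x=-.086;delta([q[0]+x*c,q[1]+x*s,.05],q[2]+np.pi)
E
```

```text
time: 13.15
ee_pos: [0.4239, -0.2726, 0.2299]
tool_rot: [-3.141, 0.0, -2.902]
ft_force: [1.8, 0.2, -1.0]
opening: 0.0213
finger_force: 49.1
time: 14.02
ee_pos: [0.4253, -0.2712, 0.1115]
tool_rot: [-3.139, 0.002, -2.899]
ft_force: [1.0, 0.6, -0.2]
opening: 0.0214
finger_force: 49.2
shift [0.0027 0.0016 0.0614]
turn 0.0026
```

```bash
echo '[[0.0027,0.0016,0.03,0],[0,0,0.024,0],[0,0,0.006,0],[0,0,0,0],[0,0,0,0]]' | python3 inch.py; python3 snap.py w6
python3 - <<'E'
from h import *
im=manip.snapshot('top')[:,:,::-1];w=cv2.imread('pics/w6.png')
q=np.loadtxt('rack.txt');T=cam('top')
print(tool()[0])
a=cv2.resize(im[205:295,335:415],(400,450),interpolation=2);b=cv2.resize(w[120:345,190:390],(400,450),interpolation=2)
cv2.imwrite('pics/v6.png',np.hstack([a,b]))
E
```

```text
time: 14.65
ee_pos: [0.4221, -0.2703, 0.0508]
tool_rot: [-3.14, 0.001, -2.899]
ft_force: [-0.4, -0.2, -0.9]
opening: 0.0215
finger_force: 49.2
[ 0.42188144 -0.27021514  0.05053053]
```

View pics/v6.png

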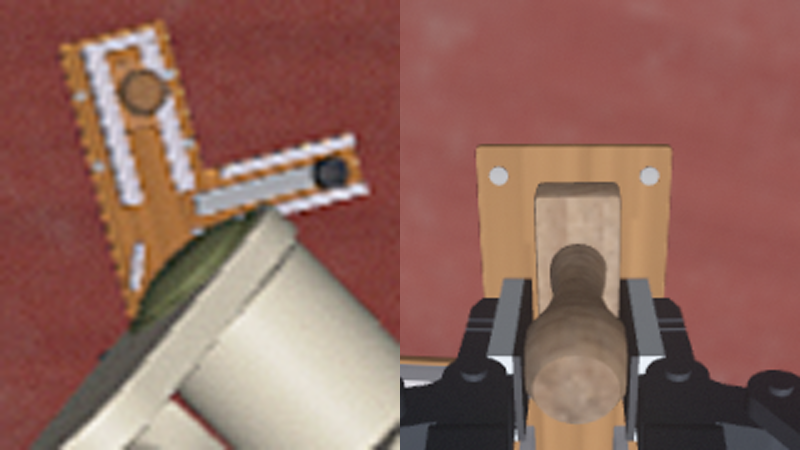

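The gate is fully open and its bar is clear of the mouth. The stamp is square to the board and centred to about 1 mm over the apron. I'll lower it and slide it in.

```bash
echo '[[0,-0.0006,0.004,0],[0,0,0,0],[0,0,0,0]]' | python3 inch.py; echo '[[-0.012,0,0,0],[-0.012,0,0,0],[-0.012,0,0,0],[-0.012,0,0,0],[0,0,0,0]]' | python3 inch.py
python3 - <<'E'
from h import *
q=np.loadtxt('rack.txt');c,s=np.cos(q[2]),np.sin(q[2])
d=tool()[0]-[q[0],q[1],0];print(c*d[0]+s*d[1],-s*d[0]+c*d[1])
E
```

```text
time: 15.12
ee_pos: [0.4218, -0.2706, 0.0458]
tool_rot: [-3.141, 0.0, -2.899]
ft_force: [-0.6, 0.1, 0.5]
opening: 0.0215
finger_force: 49.4
time: 15.75
ee_pos: [0.4693, -0.2588, 0.0461]
tool_rot: [-3.141, 0.001, -2.899]
ft_force: [-0.6, 0.7, 8.0]
opening: 0.0215
finger_force: 48.9
-0.0376653898309436 0.00017387317664447136
```

```bash
echo '[[0,0,-0.001,0],[-0.012,0,0,0],[-0.012,0,0,0],[-0.01,0,0,0],[0,0,0,0]]' | python3 inch.py
python3 - <<'E'
from h import *
q=np.loadtxt('rack.txt');c,s=np.cos(q[2]),np.sin(q[2])
d=tool()[0]-[q[0],q[1],0];print(c*d[0]+s*d[1],-s*d[0]+c*d[1])
E
```

```text
time: 16.38
ee_pos: [0.5027, -0.251, 0.0469]
tool_rot: [-3.14, 0.001, -2.899]
ft_force: [0.7, -4.6, 2.5]
opening: 0.0214
finger_force: 50.0
-0.003395903629033679 -0.0001788876324913183
```

```bash
echo '[[-0.008,0,0,0],[-0.006,0,0,0],[-0.003,0,0,0],[0,0,0,0],[0,0,0,0]]' | python3 inch.py
python3 - <<'E'
from h import *
q=np.loadtxt('rack.txt');c,s=np.cos(q[2]),np.sin(q[2])
d=tool()[0]-[q[0],q[1],0];print(c*d[0]+s*d[1],-s*d[0]+c*d[1]); f=manip.observe()['ft_force'];print(c*f[0]+s*f[1],-s*f[0]+c*f[1])
E
```

```text
time: 17.0
ee_pos: [0.5161, -0.2466, 0.0456]
tool_rot: [3.139, -0.004, -2.899]
ft_force: [-5.5, -7.3, -4.7]
opening: 0.021
finger_force: 51.5
0.010717147104664423 0.0009171006532985903
-7.0922247348322545 -5.764879658118159
```

```bash
echo '[[-0.003,0,0,0],[-0.002,0,0,0],[0,0,0,0],[0,0,0,0]]' | python3 inch.py
python3 - <<'E'
from h import *
q=np.loadtxt('rack.txt');c,s=np.cos(q[2]),np.sin(q[2])
d=tool()[0]-[q[0],q[1],0];print(c*d[0]+s*d[1],-s*d[0]+c*d[1]); f=manip.observe()['ft_force'];print(c*f[0]+s*f[1],-s*f[0]+c*f[1])
E
python3 snap.py w7
python3 - <<'E'
from h import *
im=manip.snapshot('top')[:,:,::-1];w=cv2.imread('pics/w7.png')
a=cv2.resize(im[205:295,335:415],(400,450),interpolation=2);b=cv2.resize(w[120:345,190:390],(400,450),interpolation=2)
cv2.imwrite('pics/v7.png',np.hstack([a,b]))
E
```

```text
time: 17.5
ee_pos: [0.5196, -0.2448, 0.0445]
tool_rot: [3.137, -0.007, -2.899]
ft_force: [-9.1, -6.4, -10.2]
opening: 0.0216
finger_force: 52.7
0.014550311508220176 0.0017865208691487627
-10.335941938213013 -4.0419617251481
```

View pics/v7.png

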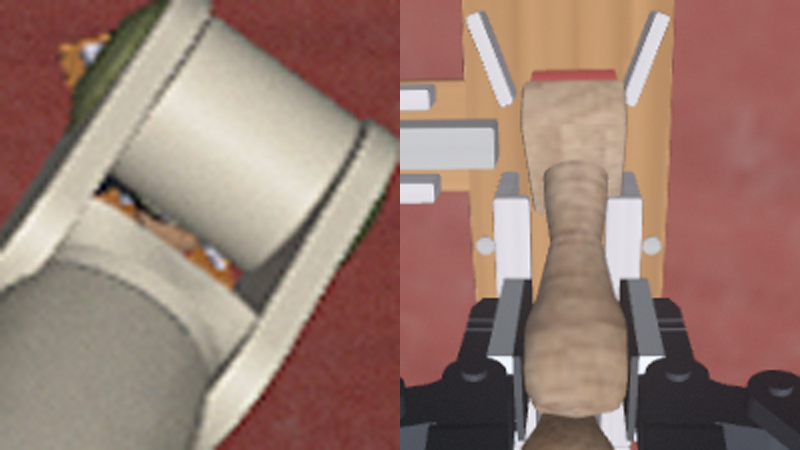

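The right half shows the base tilted up behind the mouth, with its red underside edge at about crop row 72, so the front edge has wedged under the lips and the handle has swung forward. I'll compute the tilt and then back out.

Run:
```python
from h import *
import json
from scipy.optimize import brentq
p=json.load(open('pics/w7.json'));q=np.loadtxt('rack.txt');c,s=np.cos(q[2]),np.sin(q[2])
def rk(X): d=X-[q[0],q[1],0]; return np.round([c*d[0]+s*d[1],-s*d[0]+c*d[1],X[2]],4)
f=lambda x,y:(190+(x-400)/2-.25,120+y/2-.25)
for n,l,r in [('bot',(531,74),(617,74)),('top',(523,86),(627,86))]:
    g=lambda z:np.linalg.norm(onz(p,f(*l),z)-onz(p,f(*r),z))-.025
    z=brentq(g,-.1,.12); print(n,rk((onz(p,f(*l),z)+onz(p,f(*r),z))/2))
print(rk(tool()[0]))
# gate bar end (z .018), rail mouth (z.03)
print(rk(onz(p,f(497,165),.018)),rk(onz(p,f(514,173),.03)),rk(onz(p,f(627,173),.03)))
```

```text
bot [-0.0373  0.0011  0.0015]
top [-0.0395  0.0012  0.0347]
[0.0145 0.0018 0.0445]
[-0.0146 -0.0202  0.018 ] [-0.0161 -0.0144  0.03  ] [-0.0161  0.0146  0.03  ]
```

```bash
cat > st.py <<'E'
from h import *
q=np.loadtxt('rack.txt');c,s=np.cos(q[2]),np.sin(q[2])
o=manip.observe();d=np.array(o['ee_pos'])-[q[0],q[1],0];f=o['ft_force']
print('rack tcp',np.round([c*d[0]+s*d[1],-s*d[0]+c*d[1],d[2]],4),'F',np.round([c*f[0]+s*f[1],-s*f[0]+c*f[1],f[2]],1),'t',o['time'])
E
echo '[[0,0,0,0],[0.006,0,0,0],[0.006,0,0,0],[0,0,0,0]]' | python3 inch.py - 20|tail -1;python3 st.py; echo '[[0.007,0,-0.001,0],[0.006,0,0,0],[0,0,0,0]]' | python3 inch.py|tail -1;python3 st.py;python3 snap.py w8; echo '[[0.007,0,0,0],[0.003,0,0,0],[0,0,0,0]]' | python3 inch.py|tail -1;python3 st.py; python3 snap.py w9
```

```text
finger_force: 51.6
rack tcp [0.0051 0.0008 0.0468] F [-0.7 -0.4 -0.3] t 18.1
finger_force: 51.6
rack tcp [-0.0081  0.0004  0.0478] F [-0.6 -0.4 -1. ] t 18.475
finger_force: 51.6
rack tcp [-0.0179  0.0003  0.0477] F [-0.7 -0.2  0.1] t 18.9
```

```bash
echo '[[0,0,0.003,0],[0,0,0.002,0],[0,0,0,0],[0,0,0,0]]' | python3 inch.py 0 20|tail -2;python3 st.py; echo '[[0.008,0,0.001,0],[0.008,0,0,0],[0.004,0,0,0],[0,0,0,0]]' | python3 inch.py|tail -2;python3 st.py; python3 snap.py w10
```

```text
opening: 0.021
finger_force: 51.9
rack tcp [-0.0162 -0.0004  0.0443] F [ 3.3  2.5 12.4] t 19.45
opening: 0.0215
finger_force: 50.6
rack tcp [-0.0348 -0.003   0.0463] F [ 4.1  1.3 32.1] t 19.95
```

```bash
echo '[[0.006,0,-0.002,0],[0.008,0,0,0],[0.004,0,0,0],[0,0,0,0]]' | python3 inch.py|tail -1;python3 st.py;  python3 snap.py w11
python3 - <<'E'
from h import *
w=cv2.imread('pics/w11.png');v=cv2.imread('pics/w9.png')
f=lambda w:cv2.resize(w[80:330,180:380],(400,500),interpolation=2)
cv2.imwrite('pics/v11.png',np.hstack([f(v),f(w)]))
E
```

```text
finger_force: 50.1
rack tcp [-0.055  -0.0012  0.0448] F [ 1.2 -1.7  6.9] t 20.5
```

View pics/v11.png

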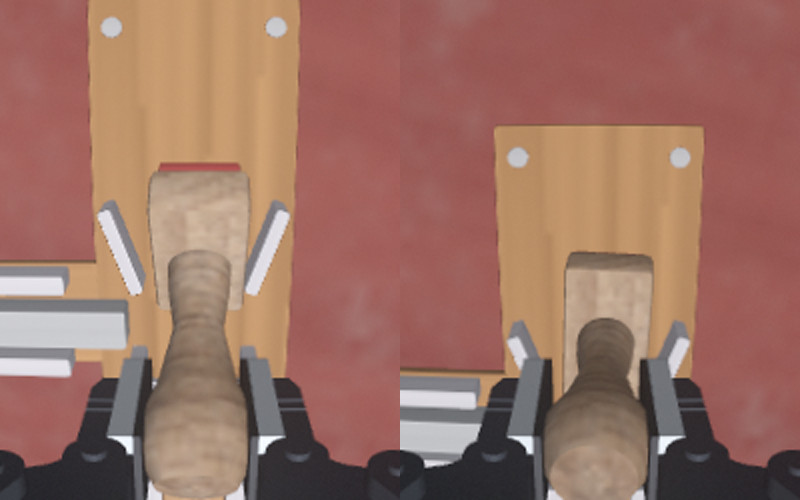

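The right half shows the stamp upright again, with its rear top edge from (567,268) to (652,271), just inside the funnel. I'll release it to stand flat. Then I'll push low on its base with the closed fingers so it can't tip.

```bash
echo '[[0,0,-0.001,0],[0,0,0,0],[0,0,0,0],[0,0,0,0],[0,0,0,0]]' | python3 inch.py .06 20|tail -2; python3 snap.py w12
python3 - <<'E'
from h import *
import json
q=np.loadtxt('rack.txt');c,s=np.cos(q[2]),np.sin(q[2])
def rk(X): d=X-[q[0],q[1],0]; return np.round([c*d[0]+s*d[1],-s*d[0]+c*d[1]],4)
p=json.load(open('pics/w11.json'))
f=lambda x,y:(180+(x-400)/2-.25,80+y/2-.25)
print(rk(onz(p,f(567,268),.023)),rk(onz(p,f(652,271),.023)))
# motion between w11 and w12
a,b=[cv2.imread(f'pics/w{k}.png')[:,:,:] for k in (11,12)]
T=a[202:225,258:312];r=cv2.matchTemplate(b[180:250,230:340],T,cv2.TM_CCOEFF_NORMED);print(cv2.minMaxLoc(r)[1::2],'vs',(28,22))
E
python3 st.py
```

```text
opening: 0.0601
finger_force: 0.0
[-0.0789 -0.0094] [-0.0781  0.0136]
(0.9144639372825623, (28, 19)) vs (28, 22)
rack tcp [-0.0557  0.0002  0.0446] F [ 0.7  0.4 -1.3] t 21.225
```

```bash
echo '[[0,0,-0.03,0],[0,0,-0.032,0],[0.025,0,0,0],[0.025,0,0,0],[0,0,0.03,0],[0,0,0.03,0],[0,0,0,0],[0,0,0,0]]' | python3 inch.py 0 20|tail -2; python3 st.py
```

```text
opening: 0.0005
finger_force: 0.0
rack tcp [-0.1053 -0.0004  0.0476] F [ 0.5 -0.1 -0. ] t 22.225
```

```bash
echo '[[0,0,0.02,0],[0,0,0.0068,0],[0,0,0,0],[0,0,0,0]]' | python3 inch.py|tail -1; python3 st.py;  echo '[[-0.008,0,0,0],[-0.008,0,0,0],[-0.008,0,0,0],[-0.006,0,0,0],[0,0,0,0]]' | python3 inch.py|tail -1; python3 st.py; python3 snap.py w13
python3 - <<'E'
from h import *
a,b=[cv2.imread(f'pics/w{k}.png') for k in (11,13)]
for y0,y1 in((202,225),(235,330)):
  pass
# brownish wood-dark base end: report columns-mean profile along centre column strip
print(b[180:420:8,270:286].mean(1).astype(int).tolist())
E
```

```text
finger_force: 0.0
rack tcp [-0.1054 -0.0003  0.0206] F [-0.9 -0.3 -0.9] t 22.725
finger_force: 0.1
rack tcp [-0.0752  0.0002  0.0199] F [ 0.2 -0.7 -0.3] t 23.35
[[88, 93, 154], [79, 112, 151], [102, 144, 187], [102, 144, 187], [102, 144, 187], [101, 144, 188], [101, 144, 187], [101, 143, 187], [101, 143, 186], [101, 143, 186], [81, 81, 85], [85, 84, 86], [82, 81, 83], [80, 78, 80], [80, 78, 78], [175, 169, 166], [74, 69, 70], [73, 68, 68], [73, 68, 67], [77, 71, 70], [83, 77, 76], [58, 62, 69], [44, 48, 56], [50, 58, 68], [38, 33, 31], [38, 33, 31], [37, 32, 31], [37, 33, 31], [36, 31, 30], [37, 33, 31]]
```

```bash
echo '[[-0.008,0,-0.0006,0],[-0.008,0,0,0],[-0.008,0,0,0],[-0.006,0,0,0],[0,0,0,0]]' | python3 inch.py|tail -1; python3 st.py;  echo '[[-0.006,0,0,0],[-0.006,0,0,0],[0,0,0,0],[0,0,0,0]]' | python3 inch.py|tail -1; python3 st.py
```

```text
finger_force: 0.0
rack tcp [-0.0452  0.0004  0.0204] F [-0.1 -0.5  0. ] t 24.025
finger_force: 0.0
rack tcp [-0.0337  0.0003  0.0205] F [-0.2 -0.1  0.2] t 24.525
```

```bash
echo '[[-0.005,0,0,0],[-0.004,0,0,0],[-0.003,0,0,0],[0,0,0,0],[0,0,0,0]]' | python3 inch.py|tail -1; python3 st.py;  echo '[[-0.003,0,0,0],[-0.002,0,0,0],[0,0,0,0],[0,0,0,0]]' | python3 inch.py|tail -1; python3 st.py; python3 snap.py w14
```

```text
finger_force: 0.0
rack tcp [-0.0217  0.0003  0.0205] F [-0.1 -0.   0. ] t 25.15
finger_force: 2.8
rack tcp [-0.0175  0.0006  0.0204] F [-6.1 -0.2  1.9] t 25.65
```

```bash
echo '[[0.01,0,0,0],[0,0,-0.05,0],[0,0,-0.05,0],[0,0,-0.05,0],[0,0,-0.05,0],[0,0,0,0],[0,0,0,0]]' | python3 inch.py|tail -1; python3 snap.py w15
python3 - <<'E'
from h import *
import json
q=np.loadtxt('rack.txt');c,s=np.cos(q[2]),np.sin(q[2])
wd=lambda x,y,z:[q[0]+x*c-y*s,q[1]+x*s+y*c,z]
def rk(X): d=X-[q[0],q[1],0]; return np.round([c*d[0]+s*d[1],-s*d[0]+c*d[1]],4)
p=json.load(open('pics/w15.json'));im=cv2.imread('pics/w15.png')
for n,X in [('stamp top',(.015,0,.08)),('parked top',(.056,0,.08)),('mouth',(-.009,0,.005)),('knob',(-.019,-.091,.048)),('old w3 parked',(.05,0,.08))]: print(n,proj(p,wd(*X)).round(1))
# profile along the rack axis at z=.08 (rows) and hue
for x in np.arange(-.03,.09,.004):
    u=proj(p,wd(x,0,.023)).round().astype(int); print(round(x,3),u.tolist(),im[u[1],u[0]].tolist() if 0<=u[1]<420 else None)
g=wd(-.019,-.091,.2);delta(g)
E
```

```text
finger_force: 0.0
stamp top [276.9 238.5]
parked top [276.8 275.9]
mouth [276.9 192.9]
knob [188.9 195. ]
old w3 parked [276.8 270.7]
-0.03 [277, 179] [103, 142, 185]
-0.026 [277, 182] [104, 143, 185]
-0.022 [277, 186] [103, 142, 184]
-0.018 [277, 189] [103, 142, 184]
-0.014 [277, 193] [104, 142, 184]
-0.01 [277, 196] [101, 138, 179]
-0.006 [277, 200] [131, 152, 176]
-0.002 [277, 203] [150, 173, 199]
0.002 [277, 207] [153, 176, 201]
0.006 [277, 210] [149, 170, 195]
0.01 [277, 214] [79, 89, 106]
0.014 [277, 217] [72, 81, 99]
0.018 [277, 221] [61, 68, 85]
0.022 [277, 224] [81, 93, 110]
0.026 [277, 227] [99, 113, 132]
0.03 [277, 231] [134, 154, 179]
0.034 [277, 234] [125, 142, 167]
0.038 [277, 237] [136, 152, 175]
0.042 [277, 240] [130, 147, 170]
0.046 [277, 243] [117, 132, 156]
0.05 [277, 247] [107, 120, 142]
0.054 [277, 250] [77, 90, 109]
0.058 [277, 253] [71, 80, 99]
0.062 [277, 256] [62, 72, 88]
0.066 [277, 259] [51, 54, 66]
0.07 [277, 262] [44, 43, 50]
0.074 [277, 265] [45, 43, 50]
0.078 [277, 268] [44, 44, 49]
0.082 [277, 271] [45, 43, 48]
0.086 [277, 274] [43, 42, 47]
shift [-0.0079 -0.0917  0.0191]
```

The base's rear edge now reads rack x ≈ -6.5 mm, so the stamp origin is at about +15 mm, which is home. Next I'll shut the gate.

```bash
echo '[[-0.008,-0.046,0.019,0],[0,-0.0457,0,0],[0,0,0,0],[0,0,0.06,0],[0,0,0.05,0],[0,0,0.03,0],[0,0,0,0],[0,0,0,0]]' | python3 inch.py .034|tail -2; python3 st.py
```

```text
opening: 0.0341
finger_force: 0.0
rack tcp [-0.018  -0.0916  0.0627] F [ 1.2  1.  -0.6] t 27.625
```

```bash
echo '[[0.001,0,0.03,0],[0,0,0.0097,0],[0,0,0,0],[0,0,0,0]]' | python3 inch.py|tail -1; python3 st.py; echo '[[0,0,0,0],[0,0,0,0],[0,0,0,0],[0,0,0,0]]' | python3 inch.py 0 25|tail -2; python3 st.py; echo '[[0,0.012,0,0],[0,0.012,0,0],[0,0.01,0,0],[0,0.002,0,0],[0,0,0,0],[0,0,0,0]]' | python3 inch.py|tail -2; python3 st.py
```

```text
finger_force: 0.0
rack tcp [-0.019  -0.092   0.0231] F [-0.1 -0.7 -0.3] t 28.125
opening: 0.0166
finger_force: 24.4
rack tcp [-0.0192 -0.0915  0.0228] F [0.3 2.4 6.8] t 28.625
opening: 0.0168
finger_force: 24.7
rack tcp [-0.0192 -0.0554  0.0228] F [ 0.2 -0.2  6.2] t 29.375
```

```bash
echo '[[0,0.0015,0,0],[0,0,0,0],[0,0,0,0]]' | python3 inch.py|tail -1; python3 st.py; echo '[[0,0,0,0],[0,0,0,0],[0,0,0,0],[0,0,-0.03,0],[0,0,-0.06,0],[0,0,-0.06,0],[0.01,0,-0.05,0],[0,0,0,0],[0,0,0,0]]' | python3 inch.py .04|tail -2; python3 st.py; python3 snap.py w16
python3 - <<'E'
from h import *
import json
q=np.loadtxt('rack.txt');c,s=np.cos(q[2]),np.sin(q[2])
wd=lambda x,y,z:[q[0]+x*c-y*s,q[1]+x*s+y*c,z]
p=json.load(open('pics/w16.json'));im=cv2.imread('pics/w16.png')
px=lambda *X:im[tuple(proj(p,wd(*X)).round().astype(int)[::-1])].tolist()
print('bar along y',[(int(1e3*y),px(-.019,y,.018)) for y in np.arange(-.036,.032,.006)])
print('axis',[(int(1e3*x),px(x,0,.023)) for x in np.arange(-.03,.014,.004)])
print('across x=-2',[(int(1e3*y),px(-.002,y,.026)) for y in np.arange(-.02,.021,.004)])
E
```

```text
finger_force: 24.6
rack tcp [-0.0192 -0.0554  0.0229] F [-2.5 -4.3  3.9] t 29.75
opening: 0.0401
finger_force: 0.0
rack tcp [-0.0297 -0.0535  0.2209] F [ 0.5 -0.3 -0.7] t 30.875
bar along y [(-36, [198, 194, 194]), (-30, [197, 193, 193]), (-24, [198, 194, 193]), (-18, [198, 195, 193]), (-12, [198, 195, 194]), (-6, [198, 194, 194]), (0, [197, 194, 193]), (5, [198, 195, 194]), (11, [197, 194, 194]), (17, [108, 149, 194]), (23, [100, 138, 179]), (29, [82, 85, 149])]
axis [(-30, [105, 145, 188]), (-26, [197, 193, 193]), (-22, [200, 196, 195]), (-18, [199, 196, 196]), (-13, [108, 145, 187]), (-9, [82, 100, 124]), (-5, [117, 134, 159]), (-1, [143, 165, 192]), (2, [150, 171, 197]), (6, [146, 167, 193]), (10, [81, 90, 105])]
across x=-2 [(-20, [147, 142, 145]), (-16, [224, 217, 219]), (-12, [224, 217, 220]), (-8, [141, 163, 190]), (-4, [131, 152, 181]), (0, [148, 171, 197]), (4, [140, 161, 186]), (8, [140, 162, 187]), (12, [218, 212, 214]), (16, [221, 214, 217]), (20, [231, 226, 229])]
```

The gate hit its stop with the bar across the mouth. The stamp base sits under both lips with its rear edge at about x -7 mm, and the robot is clear. I'm handing in.

```bash
python3 -c "from bench import manip;print(manip.finish_job())"
```

```text
the job is handed in; nothing more can be done
None
```

The job is handed in at about 31 s of the 72 s allowed: by camera and arm readings the stamp is home under the lips (rack x about 15 mm) and the gate is against its shut stop, after one jam at the mouth that I cleared by backing out and pushing low on the base; the parked stamp's final position I inferred from the push rather than measured, and no verdict came back.

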